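# Clamp a laser module to the set force

## Task

Gently slide the aluminium laser module along its guides until its leading end is fully home against the end stop under the screw clamp. Then turn the clamp's crank clockwise, seen from above, until the sprung tab pops out of the side of the clamp's base, and stop there without tightening much further. Let go, leave the module clamped, and leave the other things on the bench alone.

Things in the scene. Friction and masses are not known exactly. Their poses are not given: they have to be found in the camera images.
- clamp: black screw clamp fixed to the bench. Origin at bench level, straight below the screw's axis; z up, +y the way the module slides home, +x the side where the tab comes out. Base x -40..40, y -145..50 mm, 20 mm high. A column at x -62..-38 mm carries a fixed arm over the bed: x -62..18, y -20..20, 80 to 96 mm above the bench
- stop_face (a point): middle of the end stop's face, at y = 30 mm in the clamp's frame, 47 mm above the bench. The stop stands at the end of the clamp's sprung aluminium bed: 64 mm wide, y -140..45 mm, top 36 mm above the bench, with two guide rails on it (21.5 to 27.5 mm either side of the middle, y -95..30 mm, tops 45 mm above the bench)
- module_mid (a point): centre of the laser module, a loose aluminium box with a black ribbed part, 40 (x) x 130 (y, towards the stop) x 26 mm high, about 0.35 kg, on the bed between the rails, its top 62 mm above the bench. Starts 35 to 60 mm short of home. Home: this centre at y = -35, trailing end at y = -100 mm in the clamp's frame. Push on the upright trailing end, not down on the bed
- crank_axis (a point): point on the crank's upright axis, 133 mm above the bench. The steel crank sits on top of the clamp's fixed arm, 99 to 110 mm above the bench, reaches 53 mm from the axis and turns at constant height. A clockwise turn lowers the screw's pressure foot (22 mm disc under the arm, on the axis) by 20 mm; the foot starts an unknown 1 to 11 mm above the module's top
- crank_grip (a point): upright round black crank handle, 16 mm thick, 109.5 to 149.5 mm above the bench, 45 mm from the crank's axis, spinning freely on its own axis (a gripper can hold it at a fixed yaw all the way round). Point on its axis, 133 mm up. Starts on the clamp's +y side; needs 1.3 to 5 rad clockwise. It takes about 5 N to move when free, 8 N at the set force; does not run back
- tab_end (a point): middle of the outer end of the brass indicator tab, 26 mm wide and 8 mm high, in the +x side of the clamp's base at y = -45 mm, 10 mm above the bench. In: flush with the side, at x = 40.5 mm in the clamp's frame; popped: it stands about 14 mm out
- tab (a joint): how far the tab stands out (m): 0 in, it snaps to 0.014 when the bed has been pressed down 3 mm, and then stays out
- bed (a joint): how far the sprung bed has been pressed down (m): 0 unloaded. It yields above about 13 N with 8 N per mm: 3 mm at the set force (about 37 N), more than 4.5 mm is overtightened. One rad of crank presses it about 3 mm once the foot bears on the module
- objective: a small steel and black microscope objective standing on the bench, 33 mm across and 40 mm tall; origin under its centre. Not part of the job
- post: a steel optics post 13 mm thick on a black foot 40 mm across, 58 mm tall in all; origin under its centre. Not part of the job
- driver: a black-handled screwdriver 150 mm long lying on the bench; origin at the middle of its length. Not part of the job
There are look-alikes about, which are no part of the job. Of the things shaped like the part that bears module_mid, the aluminium one is meant. Several things have the shape of the clamp; the one meant has the colours described above.

How it is judged:
On the way, in this order (a step that is already met when the one before it is completed fails the run):
1. the module is slid home against the stop, the tab still in (y of module_mid in the frame of clamp above -0.0375 m and angle between module_mid's own z axis and vertical below 0.06 rad and value of joint tab below 0.002 m), for 0.2 s.
2. with the module home, the clamp is tightened until the tab pops out (y of module_mid in the frame of clamp above -0.0375 m and angle between module_mid's own z axis and vertical below 0.06 rad and value of joint tab above 0.01 m and value of joint bed above 0.0018 m), for 0.2 s.
At the end, for the whole second after the job is handed in: The module's centre is within 2.5 mm of its home place along the guides, lying flat and at rest; the tab stands out more than 10 mm; the clamp still presses the bed down between 1.8 and 4.5 mm (all of step 2 and value of joint bed below 0.0045 m and linear speed of module below 0.01 m/s); the robot touches nothing.
It fails at once if the clamp is overtightened (bed pressed down more than 4.5 mm) (value of joint bed above 0.0045 m).
It fails at once if the module is shoved with more than 40 N (contact force between the fingers and module above 40 N).
It fails at once if the objective is moved more than 30 mm (distance of objective from where it was at the start of the episode above 0.03 m).
It fails at once if the post is moved more than 30 mm (distance of post from where it was at the start of the episode above 0.03 m).
It fails at once if the driver is moved more than 30 mm (distance of driver from where it was at the start of the episode above 0.03 m).
It also fails if it takes over 67 s, if anything falls off the work surface, if the arm or the gripper's body presses on something with over 40 N, if the wrist force passes 120 N, or if a joint passes its speed limit or range.

## Robot

A 7-joint arm with a two-finger parallel gripper is mounted at the origin on the work surface. World frame = base frame: x ahead of the robot, y to its left, z up, the work surface at z = 0. Lengths are in m, angles in rad, forces in N, time in s.
With the tool pointing down it reaches from about 0.35 to 0.9 m from the base axis. Payload 8.1 kg.
Tool frame: the origin (TCP) lies midway between the tips of the shut fingers; the grasp point (between the pads) lies 19 mm behind it; x points along the fingers, y is the direction in which the jaws open and shut, and the axes are right-handed (so a half turn about x gives the same grasp; the last joint's range is limited). The gripper opens to 85 mm and grips with 20 to 120 N. Pads are 22 mm wide; open, the fingers measure 114 mm over their backs; the gripper's body (76 mm by 85 mm) begins 54 mm behind the grasp point. The pads swing forward as they close: fully open they stand 13 mm farther back than shut.
Start: joints at [1.222, 0.434, 0.025, 1.573, -0.012, 1.134, -0.075], TCP at [0.152, -0.606, 0.231] pointing down, gripper open.
Joint ranges: [-2.62, 2.62], [-0.44, 2.09], [-1.27, 1.32], [0.08, 2.57], [-1.32, 4.46], [0.12, 2], [-2.74, 2.74]. Speed limits (rad/s): [2.22, 2.22, 3.01, 3.01, 3.14, 3.14, 3.14].

## Interface

Orientations are given as a unit quaternion [x, y, z, w].
In Python, from rig import robot gives the robot as it stands.
- The arm moves only by the tool servo_tool, never from a script. Its argument "increments" is text: rows parted by semicolons, each of 7 numbers parted by spaces: the shift along the world's x, y, z scaled (see below), then the turn, a rotation vector about the world's x, y, z scaled (see below), then the closure, from 0 (fully open) to 1 (shut). A call has 1 to 10 rows; each row is the pose to reach, as a shift and turn from the pose commanded when the call began; what a row does not reach only later rows make up. The controller multiplies each number of a shift by 0.2 m and each number of a turn by 30 degrees. A row lasts 1/10 s, in which the tool goes at most 50 mm and 8.59 degrees, less where a joint would pass 70% of its speed; a pose out of reach is approached as far as the arm can. A call with a number of a shift or a turn outside -1 to 1 is refused whole. A call with a gripper value outside its range is refused whole. The fingers move at their own pace and stop on an object; "squeeze" is the grip in N (left out, the last holds). Time passes only in rows, so rows that repeat a pose let the fingers close. It gives the time, the measured TCP pose, the force and the opening at its end, in the units of the state.
- robot.get_state(): the state, without advancing time (a new reading comes with each control period).
- robot.grab_frame(name): name is "scene" or "top"; returns the picture (480x640x3 uint8, blue, green, red); there is no depth.
- robot.calibration(name): a dict with "K" (3x3 intrinsics, pixels), "k1" (the pictures are not rectified: a ray, as slopes to the right and down, at radius r is drawn at 1 + k1 r^2 times it, then the intrinsics apply), "R" (3x3) and "t" (3): a world point X has camera coordinates R X + t. Camera axes: x right, y down, z forward; pixel columns grow to the right and rows downward; lengths in m; the calibration is good to about 2 mm. A picture is of the moment at which its call begins. calibration takes no time and is no camera call.
- robot.close_job(): hands the job in, once; it reports no verdict.
Trained networks look in the newest picture that a camera, given by its name, has taken for a name from the list of things; names that differ only in an ending like _2 or _b are one class to them, and where a whole thing is asked for, a point or a joint stands for the part that bears it (a point fixed in the world has none). Each returns a list of dicts, best first, with "conf" (0 to 1); they miss things now and then, are a little off and sometimes report something else, mostly with a low value. They report only what shows in the picture. A call takes as long as a camera call. They do not tell look-alikes from the thing itself.
- robot.spot_in(camera, thing): "position" ([column, row] in pixels, amid what is visible of it).
- robot.cut_out(camera, thing): "mask" (480x640 bool, what is visible of it) and "position" ([column, row] in pixels, amid what is visible of it).
The state is a dict: "t": time; "qpos": joint angles; "dq": joint speeds; "joint_torque": joint torques, N m; "tool_pos": TCP position; "tool_rot": TCP orientation; "ft_force": force on the tool from outside, world axes, zero at the start; "ft_torque": the same for the moment, N m; "width": finger opening in m.
Only numpy, scipy, OpenCV 4.12 (cv2) and the standard library are available. Lean on these libraries where they do the work, as an engineer would, in place of code of your own. Each camera call takes 0.05 s, during which the arm holds its last target.

## Working session

There is one attempt and no reset: what is moved stays moved. The work goes in short steps, Python scripts to look and compute and a tool call to move; the robot and the scene stay as the last step left them, time stands still between calls to the robot, and variables do not carry over. Pictures are saved under pics/ and viewed, and the job is handed in when it is done.

Besides the shell and the picture viewer there is one more tool, called after "Emit:" as a command line: name --argument value ..., lists and objects as JSON in quotes. servo_tool: Moves the arm, as the interface text tells. Its arguments: {"type":"object","properties":{"increments":{"type":"string"},"squeeze":{"type":"number"}},"required":["increments"]}

```bash
ls; mkdir -p pics; python3 - <<'E'
from rig import robot
import cv2
for n in("scene","top"):
    im=robot.grab_frame(n); cv2.imwrite(f"pics/{n}0.png",im)
    c=robot.calibration(n); print(n,c)
    for th in("clamp","module_mid","crank_grip","tab_end","stop_face","crank_axis","objective","post","driver"):
        print(th,[(round(d["conf"],2),[round(float(v),1) for v in d["position"]]) for d in robot.spot_in(n,th)])
print(robot.get_state())
E
```

```text
pics
scene {'K': array([[614.98036886,   0.        , 310.46976751],
       [  0.        , 614.98036886, 249.5494832 ],
       [  0.        ,   0.        ,   1.        ]]), 'k1': -0.15054571925357524, 'R': array([[ 0.65103694,  0.75867145, -0.02384402],
       [ 0.41886786, -0.38528449, -0.8222564 ],
       [-0.63300918,  0.52533179, -0.56861752]]), 't': array([-0.45089073, -0.08576068,  1.28836569])}
clamp [(0.73, [457.7, 246.2]), (0.72, [296.9, 277.9])]
module_mid [(0.97, [219.6, 256.8]), (0.79, [151.1, 338.5]), (0.73, [261.8, 299.6])]
crank_grip [(0.76, [312.6, 213.2]), (0.7, [477.9, 179.1])]
tab_end []
stop_face [(0.76, [306.9, 281.5]), (0.7, [456.4, 246.8])]
crank_axis [(0.93, [298.8, 278.5]), (0.75, [457.0, 247.1])]
objective [(0.67, [376.7, 306.8])]
post [(0.74, [329.1, 356.3])]
driver [(0.66, [331.3, 250.9])]
top {'K': array([[550.04626287,   0.        , 319.1932869 ],
       [  0.        , 550.04626287, 245.07585144],
       [  0.        ,   0.        ,   1.        ]]), 'k1': -0.16818011747462885, 'R': array([[-0.02402399, -0.99955166,  0.01786972],
       [-0.99803396,  0.02
[... 569 characters left out ...]
't': 1.0, 'qpos': array([ 1.22242448,  0.43450208,  0.02499079,  1.57319813, -0.01160394,
        1.13398524, -0.07510142]), 'dq': array([-8.24021853e-04, -3.69497080e-04,  9.95030479e-05,  1.85952419e-04,
        2.60301261e-04,  4.21394304e-04, -5.39275713e-04]), 'joint_torque': array([-3.28022752e-04, -6.70278454e+01,  1.02365155e+00, -3.16557670e+01,
        1.53994036e-02,  2.05807351e-03, -2.57651010e-06]), 'tool_pos': array([ 0.15205127, -0.60624178,  0.23132216]), 'tool_rot': array([ 0.70178   ,  0.08662857, -0.70177591,  0.08666545]), 'ft_force': array([ 0.59400778, -0.05016942,  1.20127618]), 'ft_torque': array([ 0.04741595, -0.01144113, -0.02705862]), 'width': 0.08546442577001322}
```

View pics/scene0.png

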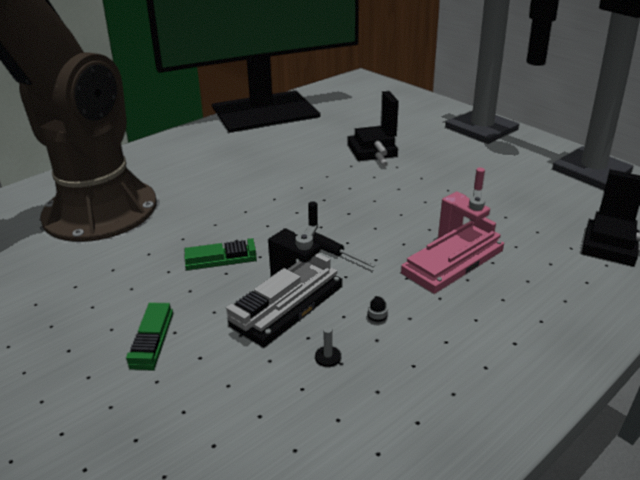

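View pics/top0.png

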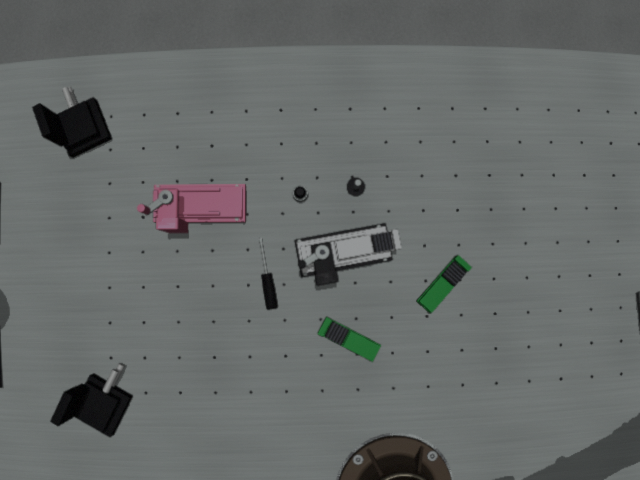

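```bash
python3 - <<'E'
import cv2
im=cv2.imread("pics/top0.png"); c=im[210:300,280:420]; cv2.imwrite("pics/top0z.png",cv2.resize(c,(784,504),interpolation=cv2.INTER_CUBIC))
im=cv2.imread("pics/scene0.png"); c=im[190:350,215:385]; cv2.imwrite("pics/scene0z.png",cv2.resize(c,None,fx=3.7,fy=3.7,interpolation=cv2.INTER_CUBIC))
E
```

```text
(no output)
```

View pics/top0z.png

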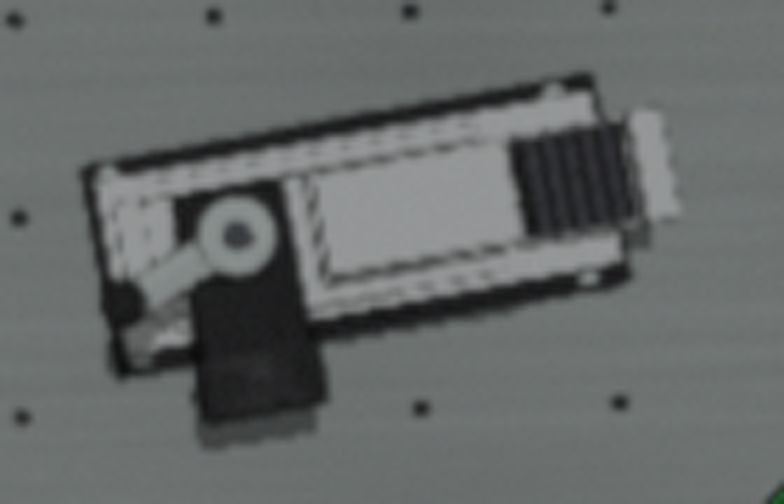

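View pics/scene0z.png

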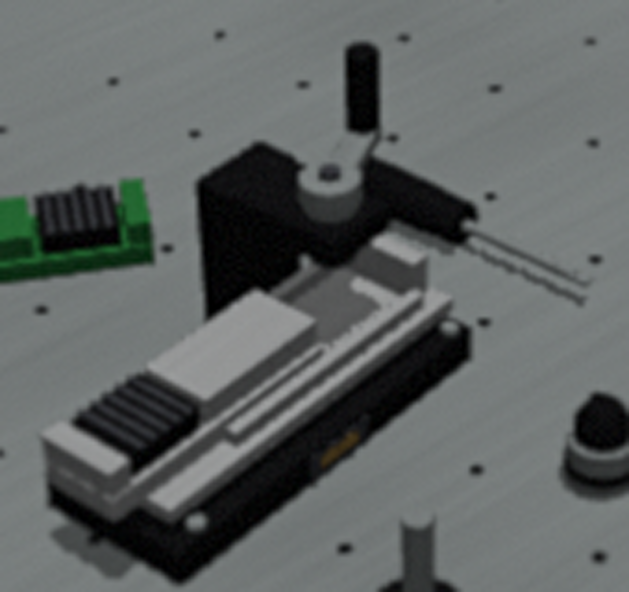

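```bash
cat > h.py <<'E'
import numpy as np, cv2
from scipy.optimize import least_squares
from rig import robot
C={n:robot.calibration(n) for n in("scene","top")}
def proj(n,X):
    c=C[n]; X=np.atleast_2d(X)
    p=cv2.projectPoints(X.astype(float),cv2.Rodrigues(c["R"])[0],c["t"],c["K"],np.array([c["k1"],0,0,0,0.]))[0]
    return p.reshape(-1,2)
def cl2w(p,q):
    x,y,a=p; q=np.atleast_2d(q)
    return np.c_[x+np.cos(a)*q[:,0]-np.sin(a)*q[:,1], y+np.sin(a)*q[:,0]+np.cos(a)*q[:,1], q[:,2]]
E
cat > fit.py <<'E'
from h import *
T=lambda U,V:((U+.5)/5.6-.5+280,(V+.5)/5.6-.5+210)
S=lambda U,V:((U+.5)/3.7-.5+215,(V+.5)/3.7-.5+190)
obs=[("top",T(85,170),(40,50,20)),("top",T(593,75),(40,-145,20)),("top",T(632,278),(-40,-145,20)),("top",T(118,375),(-40,50,20)),
("top",T(237,235),(0,0,112)),("scene",S(180,580),(40,-145,0)),("scene",S(340,450),(40.5,-45,10)),("scene",S(470,338),(40,50,20)),
("top",T(123,300),"h150"),("scene",S(362,48),"h150"),("scene",S(362,128),"h110"),("scene",S(330,180),(0,0,112)),
("top",T(660,110),"m+"),("top",T(680,212),"m-"),("scene",S(44,436),"m-"),("scene",S(125,470),"m+"),("top",T(315,180),"f+"),("top",T(328,283),"f-"),("scene",S(262,290),"f-"),("scene",S(315,325),"f+")]
def res(v,full=False):
    p=v[:3]; ca,my=v[3],v[4]; out=[]
    for n,uv,q in obs:
        if isinstance(q,str):
            if q[0]=="h": q=(-45*np.sin(ca),45*np.cos(ca),float(q[1:]))
            else: q=((20 if q[1]=="+" else -20),my*100+(-65 if q[0]=="m" else 65),62)
        out.append(proj(n,cl2w(p,np.array(q)/1000.))[0]-uv)
    return np.array(out) if full else np.ravel(out)
r=least_squares(res,[.5,.0,.1,0.3,-.8],loss="soft_l1")
print(r.x); print(np.round(res(r.x,True),1))
p=r.x[:3]
for nm,q in dict(grip=(-45*np.sin(r.x[3]),45*np.cos(r.x[3]),133),trail=(0,r.x[4]*100-65,49),home=(0,-100,49)).items(): print(nm,cl2w(p,np.array(q)/1000.))
E
python3 fit.py
```

```text
[ 0.51160006  0.14502786  0.16121883  0.36840649 -0.93685766]
[[-0.7 -0.8]
 [ 0.7 -0.9]
 [ 1.   0.6]
 [ 0.5  0.6]
 [ 0.5  0.1]
 [ 0.7  3. ]
 [ 0.2 -0.1]
 [ 1.1 -3.1]
 [ 0.5  0.4]
 [ 0.   0.3]
 [ 0.6 -0.3]
 [ 0.1 -1. ]
 [ 0.2 -0.7]
 [ 0.4  0.6]
 [-0.7 -0.8]
 [-3.7  1.1]
 [-1.7 -1.4]
 [-0.3 -0.1]
 [-1.5 -1.5]
 [ 2.9 -1.8]]
grip [[0.48886561 0.18386269 0.133     ]]
trail [[ 0.53707251 -0.01160013  0.049     ]]
home [[0.52765219 0.04632462 0.049     ]]
```

```bash
python3 - <<'E'
from h import *
from scipy.spatial.transform import Rotation as R
s=robot.get_state(); print(R.from_quat(s["tool_rot"]).as_matrix().round(3))
p=[.5116,.145,.1612]
for q in [(0,-190,0),(0,-158.7,0),(0,-100,0),(0,1,0)]: print(q,cl2w(p,np.array(q)/1000).round(4))
E
```

```text
[[ 0.     0.243 -0.97 ]
 [-0.    -0.97  -0.243]
 [-1.     0.     0.   ]]
(0, -190, 0) [[ 0.5421 -0.0425  0.    ]]
(0, -158.7, 0) [[ 0.5371 -0.0116  0.    ]]
(0, -100, 0) [[0.5277 0.0463 0.    ]]
(0, 1, 0) [[0.5114 0.146  0.    ]]
```

Emit:
servo_tool --increments "0.65 0.94 0 0 0 0.948 1; 0.65 0.94 0 0 0 0.948 1; 0.65 0.94 0 0 0 0.948 1; 0.65 0.94 0 0 0 0.948 1; 0.65 0.94 0 0 0 0.948 1"

```text
t: 1.5
tool_pos: [0.2844, -0.4147, 0.2317]
tool_rot: [0.659, 0.258, -0.658, 0.258]
ft_force: [0.6, 0.6, -0.4]
width: 0.0123
```

Emit:
servo_tool --increments "0.65 0.94 0 0 0 0.948 1; 0.65 0.94 0 0 0 0.948 1; 0.65 0.94 0 0 0 0.948 1; 0.65 0.94 0 0 0 0.948 1; 0.65 0.94 0 0 0 0.948 1"

```text
t: 2.0
tool_pos: [0.4141, -0.2265, 0.2318]
tool_rot: [0.575, 0.412, -0.574, 0.412]
ft_force: [0.4, -0.7, 0.5]
width: -0.0
```

Emit:
servo_tool --increments "0.65 0.94 0 0 0 0.948 1; 0.65 0.94 0 0 0 0.948 1; 0.65 0.94 0 0 0 0.948 1; 0.65 0.94 0 0 0 0.948 1; 0.65 0.94 0 0 0 0.948 1; 0.65 0.94 0 0 0 0.948 1"

```text
t: 2.6
tool_pos: [0.5439, -0.0372, 0.2315]
tool_rot: [0.457, 0.541, -0.455, 0.54]
ft_force: [0.1, 0.2, 0.2]
width: 0.0
```

Emit:
servo_tool --increments "-0.01 -0.03 -0.25 0 0 0 1; -0.01 -0.03 -0.5 0 0 0 1; -0.01 -0.03 -0.75 0 0 0 1; -0.01 -0.03 -0.93 0 0 0 1; -0.01 -0.03 -0.93 0 0 0 1; -0.01 -0.03 -0.93 0 0 0 1"

```text
t: 3.2
tool_pos: [0.54, -0.0486, 0.0459]
tool_rot: [0.457, 0.539, -0.458, 0.539]
ft_force: [0.8, 0.5, 0.8]
width: -0.0001
```

```bash
cat > look.py <<'E'
import sys; from h import *
tag=sys.argv[1]
im=robot.grab_frame("top"); a=cv2.resize(im[200:300,280:440],(800,500),interpolation=cv2.INTER_CUBIC); cv2.imwrite(f"pics/t{tag}.png",a)
im=robot.grab_frame("scene"); a=cv2.resize(im[190:350,215:385],(595,560),interpolation=cv2.INTER_CUBIC); cv2.imwrite(f"pics/s{tag}.png",a)
s=robot.get_state(); print(s["t"],s["tool_pos"].round(4),s["ft_force"].round(1),s["qpos"].round(2))
E
python3 look.py 1
```

```text
3.3 [ 0.5416 -0.0484  0.0476] [0.7 0.2 0.7] [ 0.33  0.58 -0.47  1.93  0.38  0.72 -0.2 ]
```

View pics/s1.png

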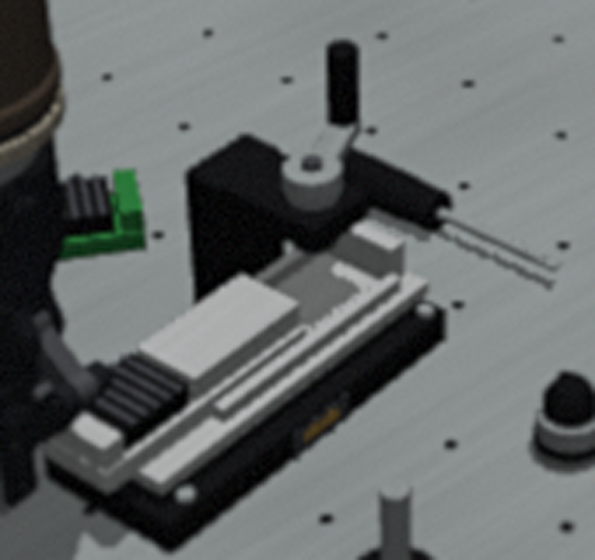

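View pics/t1.png

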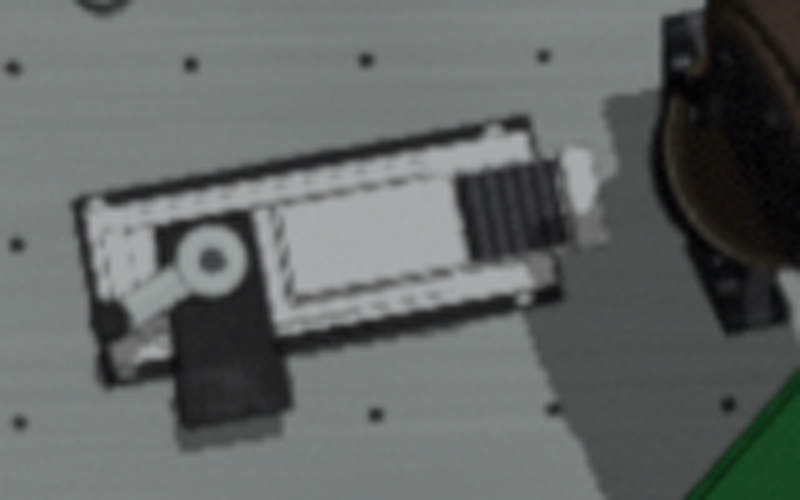

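Emit:
servo_tool --increments "-0.006 0.035 0 0 0 0 1; -0.011 0.069 0 0 0 0 1; -0.017 0.104 0 0 0 0 1; -0.022 0.138 0 0 0 0 1; -0.028 0.173 0 0 0 0 1; -0.034 0.207 0 0 0 0 1; -0.039 0.242 0 0 0 0 1; -0.045 0.276 0 0 0 0 1; -0.05 0.311 0 0 0 0 1; -0.056 0.345 0 0 0 0 1"

```text
t: 4.3
tool_pos: [0.5296, 0.0198, 0.0459]
tool_rot: [0.457, 0.538, -0.458, 0.54]
ft_force: [2.2, -6.1, 5.4]
width: -0.0001
```

```bash
python3 look.py 2
```

```text
4.4 [0.5292 0.0214 0.0457] [-0.3 -0.2  0.6] [ 0.2   0.56 -0.47  1.97  0.38  0.7  -0.34]
```

View pics/s2.png

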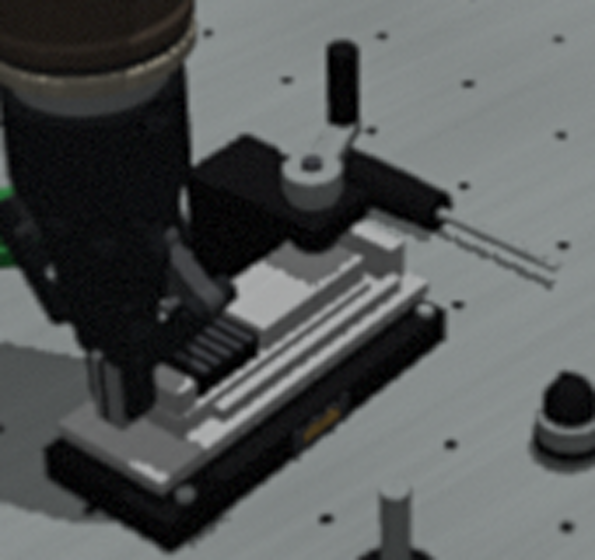

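View pics/t2.png

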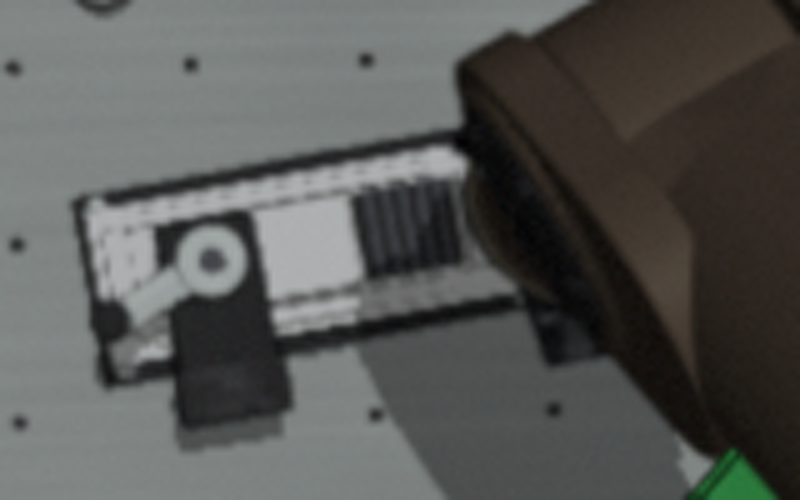

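Emit:
servo_tool --increments "-0.002 0.015 0 0 0 0 1; -0.005 0.03 0 0 0 0 1; -0.007 0.044 0 0 0 0 1; -0.007 0.044 0 0 0 0 1"

```text
t: 4.8
tool_pos: [0.5277, 0.0291, 0.0455]
tool_rot: [0.457, 0.539, -0.458, 0.539]
ft_force: [1.0, -3.8, 2.4]
width: -0.0002
```

Emit:
servo_tool --increments "-0.001 0.008 0 0 0 0 1; -0.002 0.015 0 0 0 0 1; -0.002 0.015 0 0 0 0 1"

```text
t: 5.1
tool_pos: [0.5273, 0.0318, 0.0455]
tool_rot: [0.457, 0.539, -0.458, 0.539]
ft_force: [1.1, -3.8, 4.0]
width: 0.0003
```

```bash
python3 look.py 3
```

```text
5.2 [0.5273 0.0319 0.0454] [ 1.2 -4.9  3.4] [ 0.18  0.56 -0.46  1.97  0.38  0.69 -0.36]
```

View pics/s3.png

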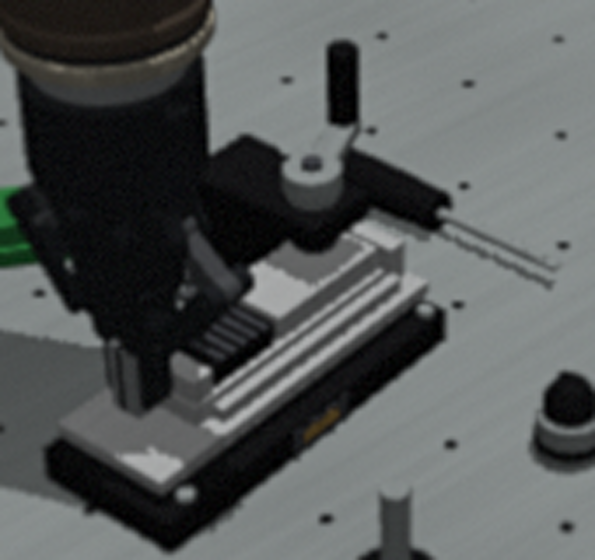

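Emit:
servo_tool --increments "-0.001 0.005 0 0 0 0 1; -0.002 0.01 0 0 0 0 1; -0.002 0.01 0 0 0 0 1"

```text
t: 5.5
tool_pos: [0.5269, 0.0339, 0.0454]
tool_rot: [0.457, 0.539, -0.458, 0.539]
ft_force: [0.4, -5.8, 4.6]
width: -0.0002
```

Emit:
servo_tool --increments "-0.001 0.005 0 0 0 0 1; -0.001 0.005 0 0 0 0 1"

```text
t: 5.7
tool_pos: [0.5266, 0.0349, 0.0454]
tool_rot: [0.457, 0.539, -0.458, 0.539]
ft_force: [1.6, -4.7, 4.4]
width: 0.0001
```

Emit:
servo_tool --increments "-0.001 0.005 0 0 0 0 1; -0.001 0.005 0 0 0 0 1"

```text
t: 5.9
tool_pos: [0.5265, 0.0358, 0.0454]
tool_rot: [0.457, 0.539, -0.458, 0.539]
ft_force: [1.2, -5.3, 5.0]
width: 0.0002
```

Emit:
servo_tool --increments "-0.001 0.005 0 0 0 0 1; -0.001 0.005 0 0 0 0 1"

```text
t: 6.1
tool_pos: [0.5264, 0.0358, 0.0454]
tool_rot: [0.457, 0.538, -0.458, 0.539]
ft_force: [1.7, -7.9, 4.7]
width: -0.0002
```

Emit:
servo_tool --increments "-0.001 0.005 0 0 0 0 1; -0.001 0.005 0 0 0 0 1"

```text
t: 6.3
tool_pos: [0.5264, 0.0358, 0.0454]
tool_rot: [0.457, 0.538, -0.459, 0.54]
ft_force: [2.4, -10.0, 4.2]
width: -0.0002
```

```bash
python3 look.py 4
```

```text
6.4 [0.5264 0.0359 0.0454] [  2.8 -11.    5. ] [ 0.17  0.56 -0.46  1.97  0.39  0.69 -0.37]
```

View pics/s4.png

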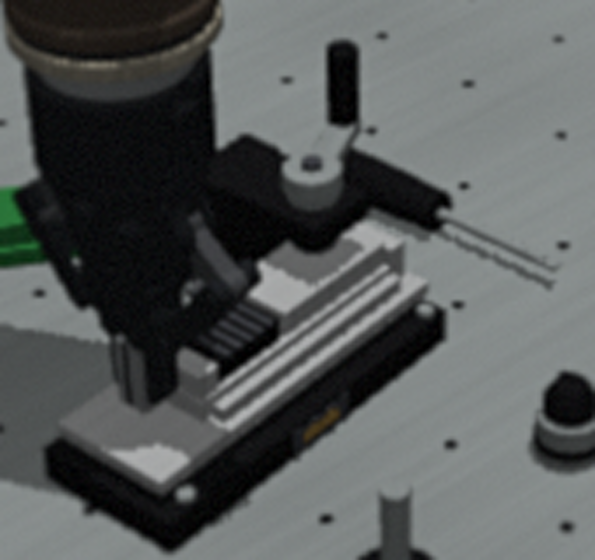

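Emit:
servo_tool --increments "0.006 -0.03 0 0 0 0 1; 0.016 -0.1 0 0 0 0 1; 0.016 -0.1 0.2 0 0 0 0.5; 0.016 -0.1 0.4 0 0 0 0; 0.016 -0.1 0.65 0 0 0 0; 0.016 -0.1 0.85 0 0 0 0; 0.016 -0.1 0.85 0 0 0 0"

```text
t: 7.1
tool_pos: [0.5319, 0.0192, 0.2207]
tool_rot: [0.46, 0.537, -0.455, 0.541]
ft_force: [0.1, -0.3, 0.2]
width: 0.0721
```

```bash
python3 look.py 5; python3 - <<'E'
from h import *
print([(d["conf"],d["position"]) for n in("scene","top") for d in robot.spot_in(n,"crank_grip")])
E
```

```text
7.2 [0.5293 0.0181 0.2159] [-0.8 -0.3 -0.2] [ 0.3   0.35 -0.57  1.79  0.22  1.06 -0.18]
[(0.68, [480.4, 177.4]), (0.63, [310.2, 215.4]), (0.38, [303.3, 263.0])]
```

View pics/t5.png

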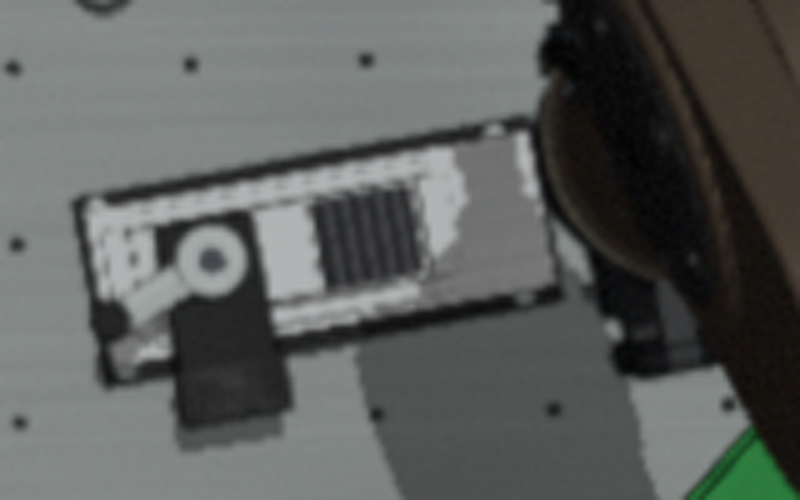

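View pics/s5.png

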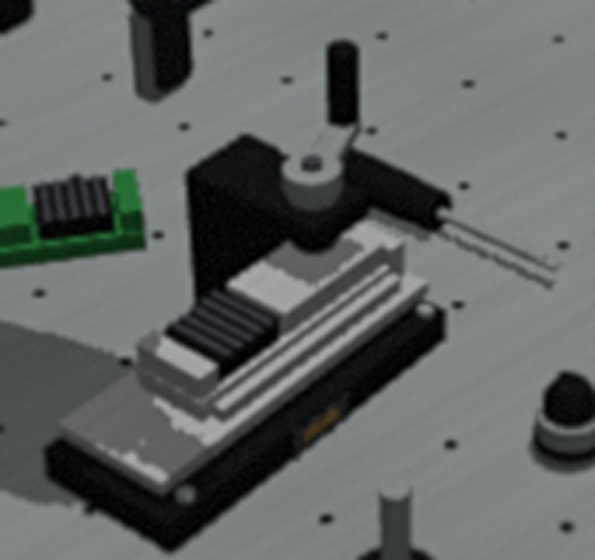

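Emit:
servo_tool --increments "-0.05 0.2 0 0 0 0 0; -0.1 0.4 0 0 0 0 0; -0.15 0.62 0 0 0 0 0; -0.2 0.823 0 0 0 0 0; -0.2 0.823 0 0 0 0 0; -0.2 0.823 0 0 0 0 0"

```text
t: 7.9
tool_pos: [0.488, 0.1838, 0.2139]
tool_rot: [0.456, 0.541, -0.457, 0.539]
ft_force: [0.8, -0.7, 0.1]
width: 0.0854
```

```bash
python3 look.py 6; python3 - <<'E'
from h import *
p=[.5116,.145,.1612]
for q in [(20,-100,62),(-20,-100,62),(20,-100,36)]:
    print(q,((proj("scene",cl2w(p,np.array(q)/1000))-[215,190]+.5)*3.5).round(), ((proj("top",cl2w(p,np.array(q)/1000))-[280,200]+.5)*5).round())
E
```

```text
8.0 [0.4889 0.1817 0.2142] [ 0.4 -0.1  0.5] [ 0.02  0.36 -0.62  1.81  0.23  1.06 -0.53]
(20, -100, 62) [[201. 379.]] [[448. 172.]]
(-20, -100, 62) [[135. 344.]] [[467. 270.]]
(20, -100, 36) [[205. 425.]] [[441. 177.]]
```

View pics/s6.png

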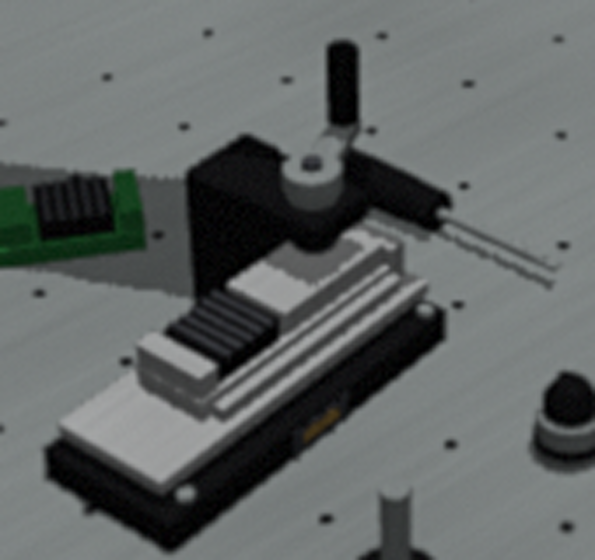

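View pics/t6.png

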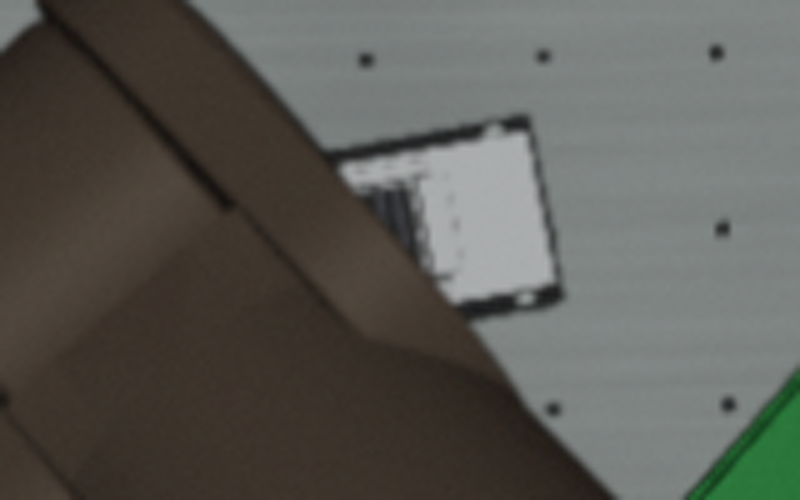

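Emit:
servo_tool --increments "0 0.005 -0.12 0 0 0 0; 0 0.005 -0.25 0 0 0 0; 0 0.005 -0.25 0 0 0 0"

```text
t: 8.3
tool_pos: [0.4876, 0.1812, 0.1621]
tool_rot: [0.456, 0.54, -0.46, 0.538]
ft_force: [-0.5, -0.5, 0.4]
width: 0.0855
```

```bash
sed -i 's/im\[190:350,215:385\],(595,560)/im[130:310,215:385],(567,600)/' look.py; python3 look.py 7
```

```text
8.4 [0.4892 0.183  0.1652] [ 0.  -0.2  1. ] [-0.    0.41 -0.6   1.87  0.28  0.95 -0.57]
```

View pics/s7.png

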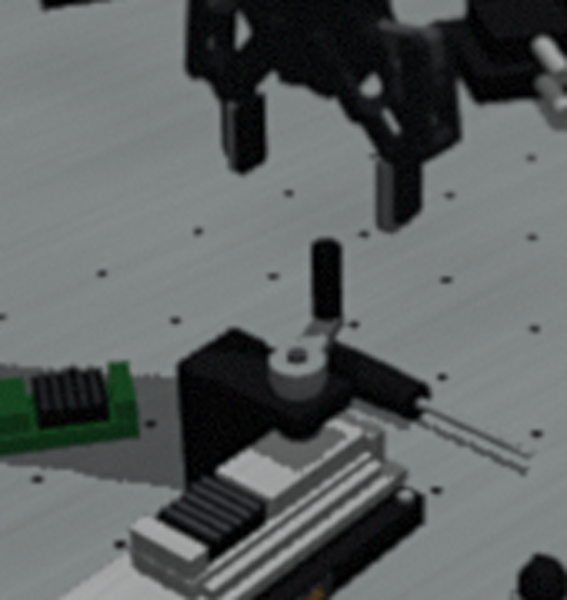

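Emit:
servo_tool --increments "0 0.003 -0.12 0 0 0 0; 0 0.003 -0.235 0 0 0 0; 0 0.003 -0.235 0 0 0 0" --squeeze 50

```text
t: 8.7
tool_pos: [0.4885, 0.1836, 0.1173]
tool_rot: [0.457, 0.539, -0.458, 0.539]
ft_force: [0.2, -0.1, 0.1]
width: 0.0852
```

Emit:
servo_tool --increments "0 0 0 0 0 0 1; 0 0 0 0 0 0 1; 0 0 0 0 0 0 1; 0 0 0 0 0 0 1; 0 0 0 0 0 0 1; 0 0 0 0 0 0 1; 0 0 0 0 0 0 1"

```text
t: 9.4
tool_pos: [0.4892, 0.185, 0.119]
tool_rot: [0.457, 0.539, -0.457, 0.539]
ft_force: [-1.7, -0.4, 5.6]
width: 0.0146
```

```bash
python3 look.py 8
```

```text
9.5 [0.4892 0.185  0.119 ] [-1.1 -0.1  6.2] [-0.03  0.47 -0.58  1.92  0.33  0.85 -0.62]
```

View pics/s8.png

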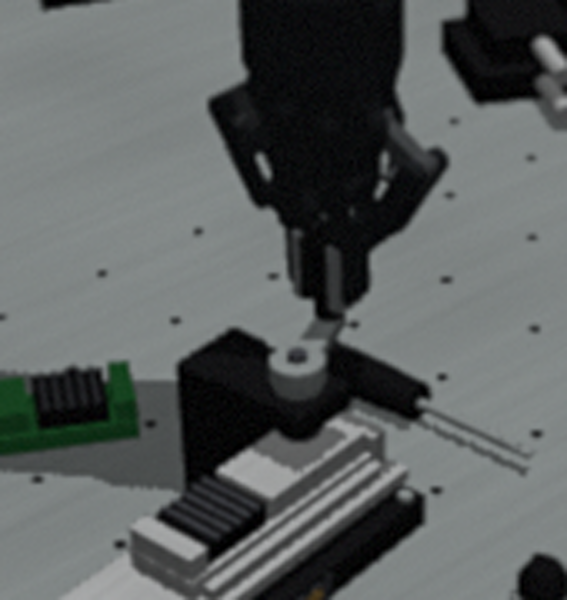

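```bash
cat > arc.py <<'E'
import sys,numpy as np
phi,tot,n=map(float,sys.argv[1:4]); n=int(n)
r=45
for k in range(1,n+1):
    a=phi-tot*k/n
    d=np.array([np.cos(a)-np.cos(phi),np.sin(a)-np.sin(phi)])*r/200
    print("%.3f %.3f 0 0 0 0 1"%tuple(d),end="; ")
print("phi",phi-tot)
E
python3 arc.py 2.09 1.0 9
```

```text
0.022 0.011 0 0 0 0 1; 0.046 0.020 0 0 0 0 1; 0.070 0.026 0 0 0 0 1; 0.095 0.029 0 0 0 0 1; 0.120 0.030 0 0 0 0 1; 0.145 0.027 0 0 0 0 1; 0.169 0.022 0 0 0 0 1; 0.193 0.014 0 0 0 0 1; 0.216 0.004 0 0 0 0 1; phi 1.0899999999999999
```

Emit:
servo_tool --increments "0.022 0.011 0 0 0 0 1; 0.046 0.020 0 0 0 0 1; 0.070 0.026 0 0 0 0 1; 0.095 0.029 0 0 0 0 1; 0.120 0.030 0 0 0 0 1; 0.145 0.027 0 0 0 0 1; 0.169 0.022 0 0 0 0 1; 0.193 0.014 0 0 0 0 1; 0.216 0.004 0 0 0 0 1; 0.216 0.004 0 0 0 0 1"

```text
t: 10.5
tool_pos: [0.5323, 0.1857, 0.1189]
tool_rot: [0.457, 0.539, -0.457, 0.539]
ft_force: [-1.8, -0.7, 7.0]
width: 0.0146
```

```bash
sed -i 's/im\[130:310,215:385\],(567,600)/im[160:340,215:385],(567,600)/' look.py; python3 look.py 9;python3 arc.py 1.09 .3 4
```

```text
10.6 [0.5323 0.1857 0.119 ] [-2.7 -1.   6.6] [-0.03  0.52 -0.56  1.82  0.35  0.9  -0.58]
0.015 -0.008 0 0 0 0 1; 0.029 -0.018 0 0 0 0 1; 0.042 -0.028 0 0 0 0 1; 0.054 -0.040 0 0 0 0 1; phi 0.79
```

View pics/s9.png

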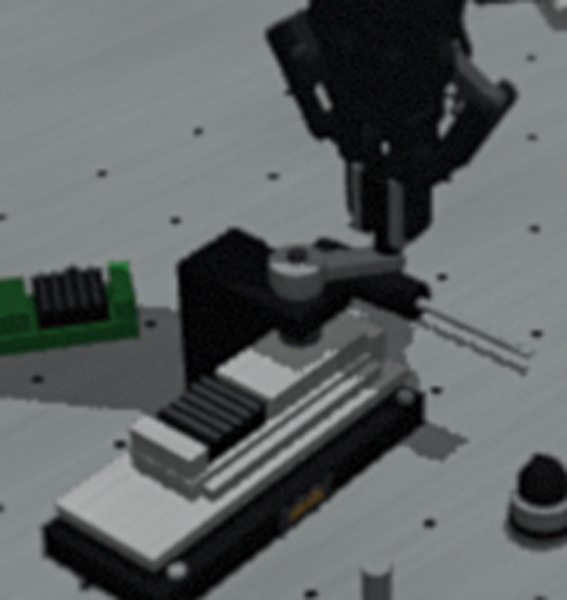

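Emit:
servo_tool --increments "0.015 -0.008 0 0 0 0 1; 0.029 -0.018 0 0 0 0 1; 0.042 -0.028 0 0 0 0 1; 0.054 -0.040 0 0 0 0 1; 0.054 -0.040 0 0 0 0 1"

```text
t: 11.1
tool_pos: [0.5427, 0.1782, 0.119]
tool_rot: [0.457, 0.54, -0.457, 0.539]
ft_force: [-2.7, -0.5, 7.0]
width: 0.0145
```

```bash
python3 look.py 10;python3 arc.py .79 .3 4
```

```text
11.2 [0.5427 0.1782 0.1189] [-2.8  0.4  6.6] [-0.02  0.53 -0.56  1.8   0.35  0.91 -0.56]
0.012 -0.012 0 0 0 0 1; 0.022 -0.025 0 0 0 0 1; 0.032 -0.039 0 0 0 0 1; 0.040 -0.054 0 0 0 0 1; phi 0.49000000000000005
```

View pics/s10.png

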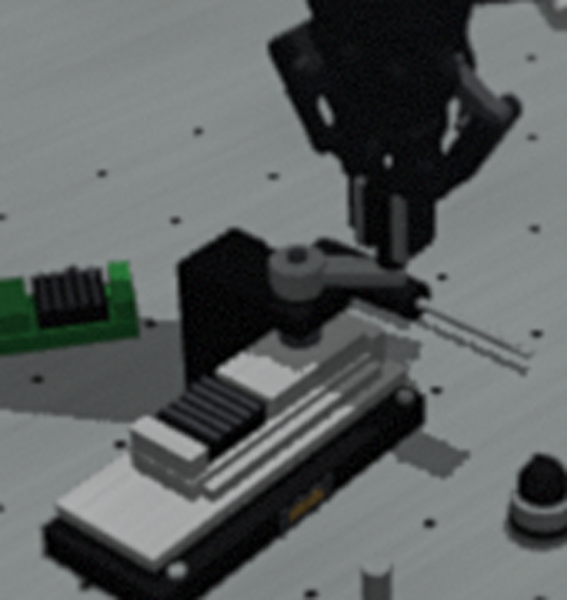

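```bash
cat > tab.py <<'E'
from h import *
import sys
im=robot.grab_frame("scene")
if len(sys.argv)>1:
    cv2.imwrite(f"pics/f{sys.argv[1]}.png",cv2.resize(im[230:330,230:350],(720,600),interpolation=cv2.INTER_CUBIC))
h=cv2.cvtColor(im[285:335,285:330],cv2.COLOR_BGR2HSV)
m=(h[...,0]>8)&(h[...,0]<30)&(h[...,1]>90)
ys,xs=np.nonzero(m); print("brass",m.sum(),(xs.mean()+285,ys.mean()+285) if m.sum() else "")
s=robot.get_state(); print(s["t"],s["tool_pos"].round(4),s["ft_force"].round(1))
E
python3 tab.py 10; python3 - <<'E'
from h import *
p=[.5116,.145,.1612]
t=np.linspace(0,2*np.pi,40)
for z in (62,65,68,72):
    q=proj("scene",cl2w(p,np.c_[11*np.cos(t),11*np.sin(t),0*t+z]/1000.)); print(z,((q-[230,230]+.5)*6).min(0).round(),((q-[230,230]+.5)*6).max(0).round())
E
```

```text
brass 46 (np.float64(304.45652173913044), np.float64(311.5652173913044))
11.25 [0.5427 0.1782 0.119 ] [-2.9  0.1  6.5]
62 [411. 176.] [492. 224.]
65 [411. 168.] [492. 215.]
68 [411. 159.] [492. 206.]
72 [410. 147.] [491. 194.]
```

View pics/f10.png

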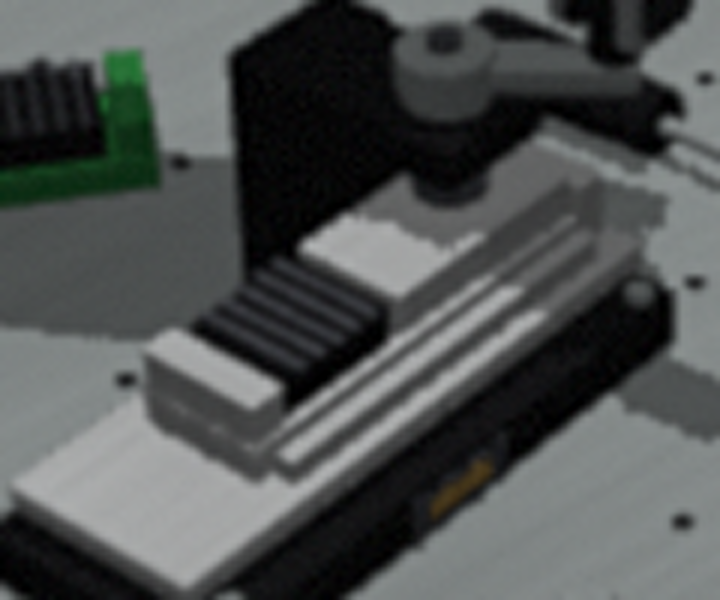

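```bash
python3 arc.py .79 .8 9
```

```text
0.014 -0.015 0 0 0 0 1; 0.026 -0.031 0 0 0 0 1; 0.037 -0.047 0 0 0 0 1; 0.046 -0.065 0 0 0 0 1; 0.053 -0.084 0 0 0 0 1; 0.059 -0.103 0 0 0 0 1; 0.063 -0.122 0 0 0 0 1; 0.066 -0.142 0 0 0 0 1; 0.067 -0.162 0 0 0 0 1; phi -0.010000000000000009
```

Emit:
servo_tool --increments "0.014 -0.015 0 0 0 0 1; 0.026 -0.031 0 0 0 0 1; 0.037 -0.047 0 0 0 0 1; 0.046 -0.065 0 0 0 0 1; 0.053 -0.084 0 0 0 0 1; 0.059 -0.103 0 0 0 0 1; 0.063 -0.122 0 0 0 0 1; 0.066 -0.142 0 0 0 0 1; 0.067 -0.162 0 0 0 0 1; 0.067 -0.162 0 0 0 0 1"

```text
t: 12.25
tool_pos: [0.5565, 0.1461, 0.119]
tool_rot: [0.458, 0.54, -0.457, 0.539]
ft_force: [-1.7, 2.2, 6.5]
width: 0.0145
```

```bash
python3 tab.py 11; python3 arc.py -0.01 .4 5
```

```text
brass 48 (np.float64(306.6458333333333), np.float64(310.2291666666667))
12.3 [0.5565 0.1461 0.119 ] [-2.5  2.1  6.2]
-0.001 -0.018 0 0 0 0 1; -0.003 -0.036 0 0 0 0 1; -0.007 -0.053 0 0 0 0 1; -0.012 -0.071 0 0 0 0 1; -0.019 -0.087 0 0 0 0 1; phi -0.41000000000000003
```

View pics/f11.png

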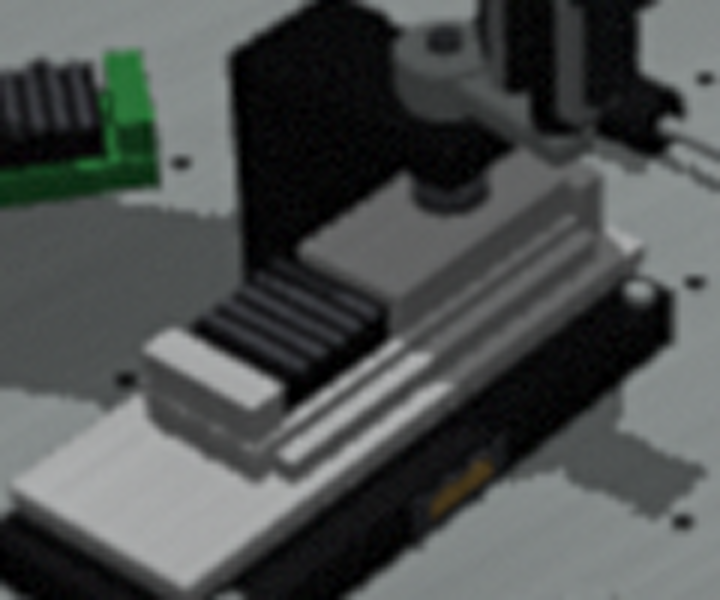

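Emit:
servo_tool --increments "-0.001 -0.018 0 0 0 0 1; -0.003 -0.036 0 0 0 0 1; -0.007 -0.053 0 0 0 0 1; -0.012 -0.071 0 0 0 0 1; -0.019 -0.087 0 0 0 0 1; -0.019 -0.087 0 0 0 0 1"

```text
t: 12.9
tool_pos: [0.5532, 0.1289, 0.119]
tool_rot: [0.458, 0.539, -0.456, 0.539]
ft_force: [0.2, 4.3, 4.8]
width: 0.0145
```

```bash
python3 tab.py 12; python3 arc.py -0.41 .3 4
```

```text
brass 42 (np.float64(305.3333333333333), np.float64(310.04761904761904))
12.95 [0.5532 0.1289 0.119 ] [0.7 3.8 5.1]
-0.007 -0.015 0 0 0 0 1; -0.016 -0.030 0 0 0 0 1; -0.025 -0.044 0 0 0 0 1; -0.036 -0.057 0 0 0 0 1; phi -0.71
```

View pics/f12.png

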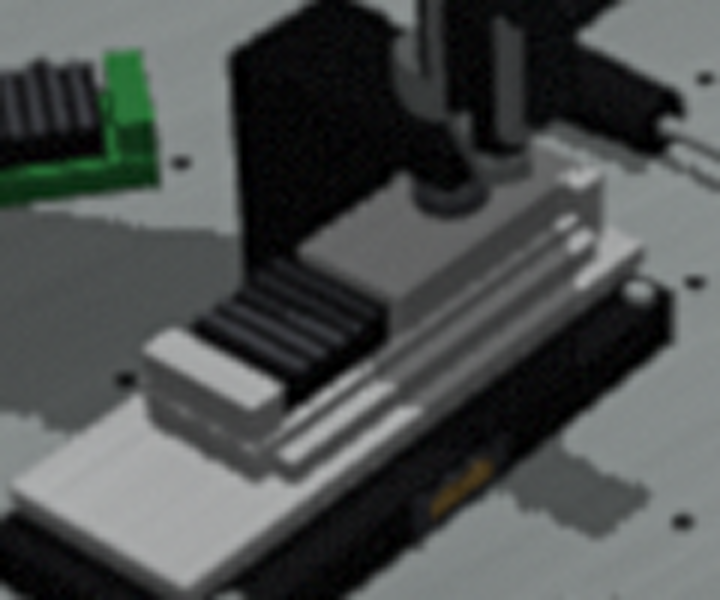

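Emit:
servo_tool --increments "-0.007 -0.015 0 0 0 0 1; -0.016 -0.030 0 0 0 0 1; -0.025 -0.044 0 0 0 0 1; -0.036 -0.057 0 0 0 0 1; -0.036 -0.057 0 0 0 0 1"

```text
t: 13.45
tool_pos: [0.5464, 0.1173, 0.119]
tool_rot: [0.458, 0.539, -0.456, 0.54]
ft_force: [1.7, 4.2, 5.3]
width: 0.0148
```

```bash
python3 tab.py 13; python3 arc.py -0.71 .3 4
```

```text
brass 44 (np.float64(306.04545454545456), np.float64(310.02272727272725))
13.5 [0.5463 0.1173 0.119 ] [1.3 4.5 6.1]
-0.011 -0.012 0 0 0 0 1; -0.024 -0.024 0 0 0 0 1; -0.037 -0.034 0 0 0 0 1; -0.051 -0.044 0 0 0 0 1; phi -1.01
```

View pics/f13.png

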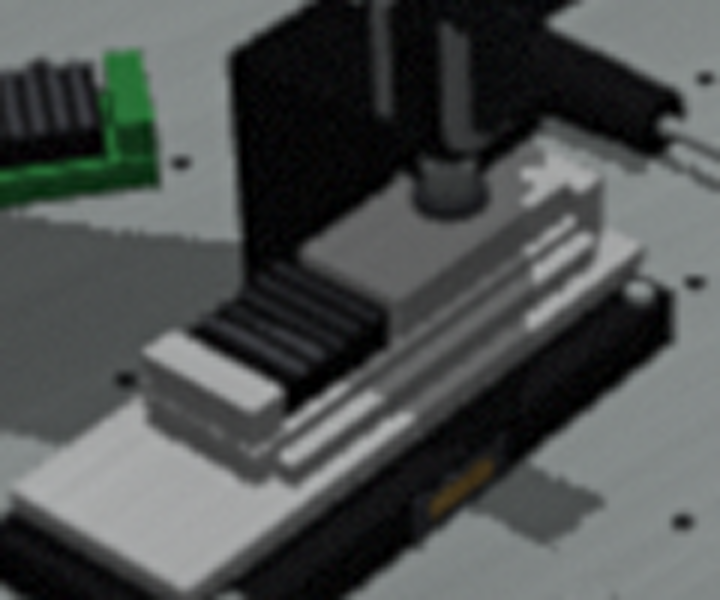

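Emit:
servo_tool --increments "-0.011 -0.012 0 0 0 0 1; -0.024 -0.024 0 0 0 0 1; -0.037 -0.034 0 0 0 0 1; -0.051 -0.044 0 0 0 0 1; -0.051 -0.044 0 0 0 0 1"

```text
t: 14.0
tool_pos: [0.5364, 0.1082, 0.119]
tool_rot: [0.458, 0.539, -0.456, 0.54]
ft_force: [3.2, 4.4, 4.5]
width: 0.0144
```

```bash
python3 tab.py 14; python3 arc.py -1.01 .3 4
```

```text
brass 49 (np.float64(306.9387755102041), np.float64(308.7551020408163))
14.05 [0.5365 0.1083 0.119 ] [3.2 4.1 4.8]
-0.015 -0.008 0 0 0 0 1; -0.030 -0.016 0 0 0 0 1; -0.046 -0.022 0 0 0 0 1; -0.062 -0.027 0 0 0 0 1; phi -1.31
```

View pics/f14.png

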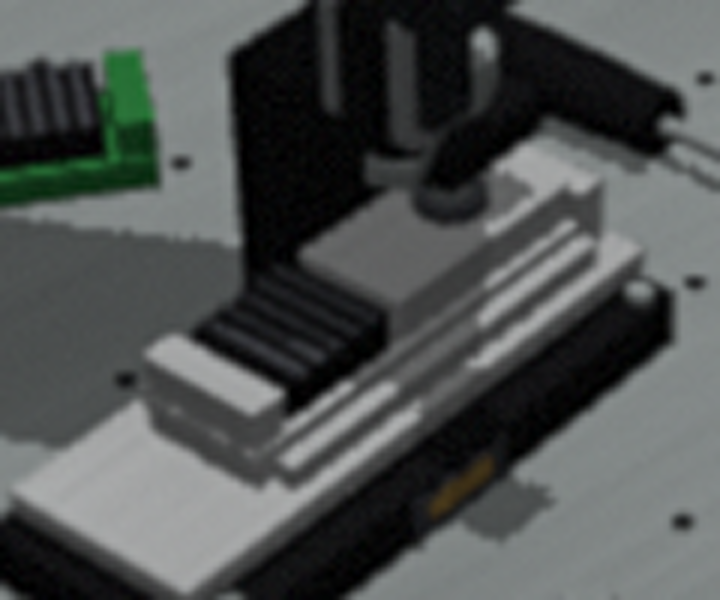

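Emit:
servo_tool --increments "-0.015 -0.008 0 0 0 0 1; -0.030 -0.016 0 0 0 0 1; -0.046 -0.022 0 0 0 0 1; -0.062 -0.027 0 0 0 0 1; -0.062 -0.027 0 0 0 0 1"

```text
t: 14.55
tool_pos: [0.5245, 0.1026, 0.119]
tool_rot: [0.458, 0.539, -0.456, 0.54]
ft_force: [4.8, 3.5, 2.5]
width: 0.0143
```

```bash
python3 tab.py 15; python3 arc.py -1.31 .15 2
```

```text
brass 53 (np.float64(306.35849056603774), np.float64(310.0566037735849))
14.6 [0.5245 0.1026 0.119 ] [3.3 3.7 3.2]
-0.016 -0.004 0 0 0 0 1; -0.033 -0.006 0 0 0 0 1; phi -1.46
```

View pics/f15.png

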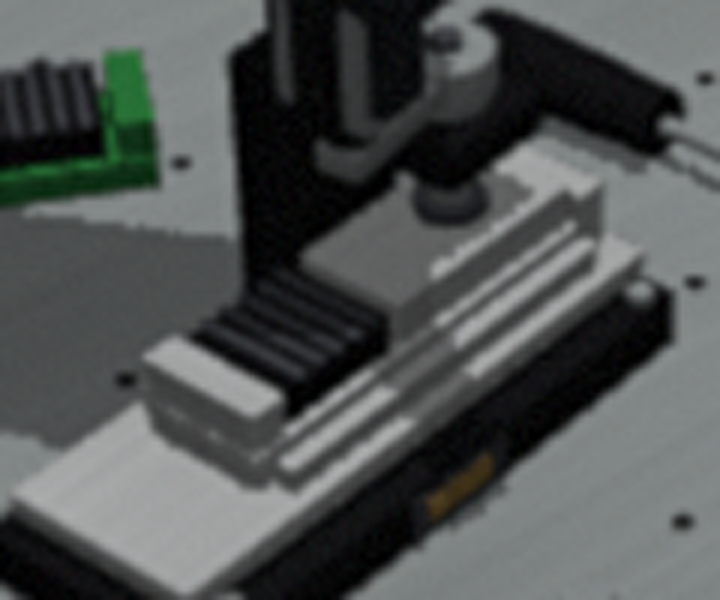

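Emit:
servo_tool --increments "-0.016 -0.004 0 0 0 0 1; -0.033 -0.006 0 0 0 0 1; -0.033 -0.006 0 0 0 0 1"

```text
t: 14.9
tool_pos: [0.5181, 0.1012, 0.1191]
tool_rot: [0.459, 0.538, -0.456, 0.54]
ft_force: [5.4, 2.8, 2.4]
width: 0.0149
```

```bash
python3 tab.py 16; python3 arc.py -1.46 .15 2; python3 arc.py -1.61 .15 2
```

```text
brass 163 (np.float64(309.079754601227), np.float64(311.87116564417175))
14.95 [0.5181 0.1012 0.119 ] [4.2 2.4 2.9]
-0.017 -0.001 0 0 0 0 1; -0.034 -0.001 0 0 0 0 1; phi -1.6099999999999999
-0.017 0.001 0 0 0 0 1; -0.033 0.004 0 0 0 0 1; phi -1.76
```

View pics/f16.png

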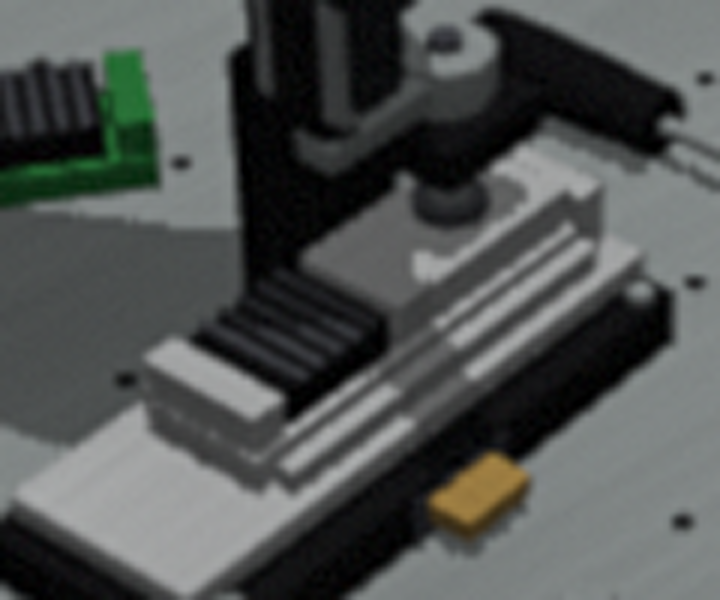

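Emit:
servo_tool --increments "0 0 0 0 0 0 0; 0 0 0 0 0 0 0; 0 0 0 0 0 0 0; 0 0 0 0 0 0 0; 0 0 0 0 0 0 0; 0 0 0 0 0 0 0; 0 0 0.1 0 0 0 0; 0 0 0.3 0 0 0 0; 0 0 0.5 0 0 0 0; 0 0 0.7 0 0 0 0"

```text
t: 15.95
tool_pos: [0.5159, 0.101, 0.2598]
tool_rot: [0.457, 0.539, -0.457, 0.539]
ft_force: [1.2, 0.7, 0.5]
width: 0.0852
```

Emit:
servo_tool --increments "0 0 0 0 0 0 0; -0.1 -0.3 0.2 0 0 0 0; -0.2 -0.5 0.2 0 0 0 0; -0.3 -0.8 0.2 0 0 0 0; -0.3 -0.9 0.2 0 0 0 0; -0.3 -0.9 0.2 0 0 0 0; -0.3 -0.9 0.2 0 0 0 0"

```text
t: 16.65
tool_pos: [0.4558, -0.0803, 0.2979]
tool_rot: [0.458, 0.539, -0.458, 0.538]
ft_force: [-0.4, 0.6, -0.8]
width: 0.0853
```

```bash
python3 tab.py 17; python3 look.py 17
```

```text
brass 169 (np.float64(308.62721893491124), np.float64(311.7573964497041))
16.7 [ 0.4561 -0.0788  0.298 ] [ 1.1  1.1 -0.7]
16.8 [ 0.4564 -0.0777  0.2981] [ 1.1 -0.  -0.6] [ 0.54  0.16 -0.55  1.81  0.09  1.2   0.12]
```

View pics/s17.png

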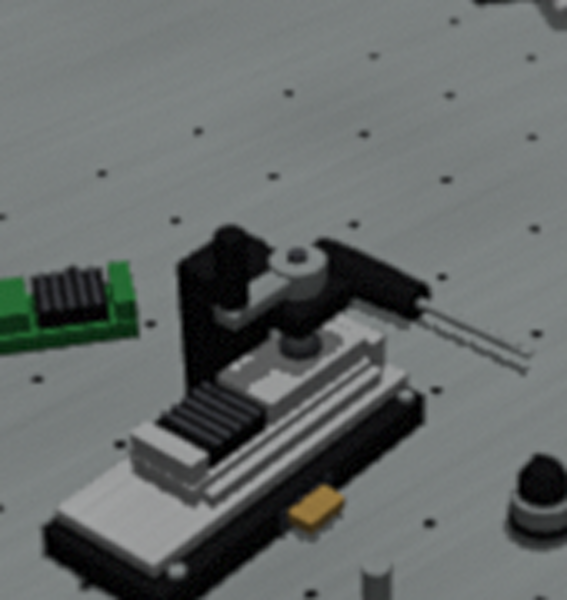

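View pics/t17.png

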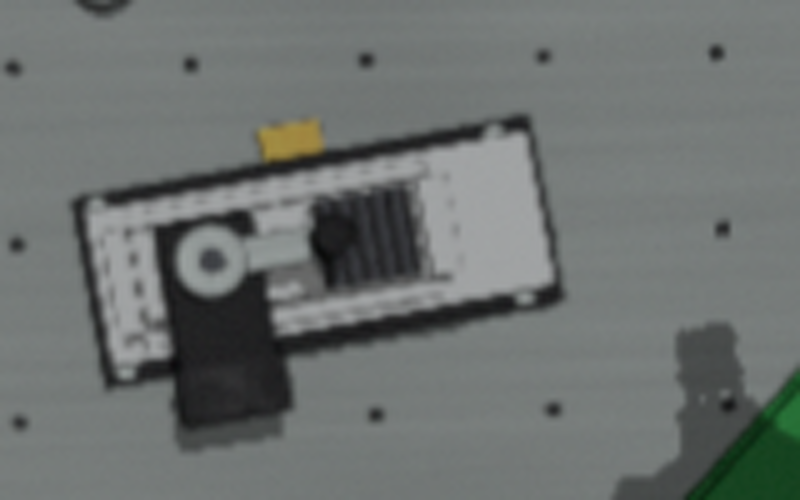

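The tab stands out, the module is home under the foot, and the gripper is clear with force readings near zero. I'm handing the job in.

```bash
python3 -c "
from rig import robot
robot.close_job()"
```

```text
the job is handed in; nothing more can be done
```

The module is home and clamped, the tab is out, and I have let go and handed the job in. I got no verdict back.

- **Sliding home:** I pushed the module about 59 mm with the shut fingers until the tool stopped moving at the end stop. The push force was then about 11 N. At hand-in the top picture showed the trailing end within about 1 mm of its home place.
- **Clamping:** I turned the crank clockwise about 3.5 rad in small steps and checked the tab after each. The visible brass jumped from about 50 to 163 pixels on the last 0.15 rad step, and I stopped there.
- **Last checks:** After letting go, the tab was still out in both pictures. The gripper was clear of everything, with force readings near zero. The objective and driver looked unmoved in the close-ups. The post showed only in part, and I did not measure any of the three.
- **Not confirmed:** I could not measure directly how far the bed was pressed down. I take it as just over 3 mm, because the last step could only have added about 0.5 mm.
- **Disagreement:** In the scene picture, one trailing corner of the module lay about 5 pixels from where I calculated it. The other corner and the top picture agreed, so I put it down to a misread corner.

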